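Fill the toaster and hold the lever down at its third click

TASK

Toast for four: see which slots of the toaster are empty and put one spare slice from the toast rack upright into each of those, so that all four slots hold one slice. Then press the lever down from above, past its first two clicks to the third at the bottom, without forcing it, so that all the bread goes down; it springs back if let go, so finish with the gripper still holding it down there. Do not disturb the mugs, jars, shaker and moka pot.

Things in the scene. Friction and masses are not known exactly. Their poses are not given: they have to be found in the camera images.
- toaster: four-slice toaster, steel with black front and back mouldings, fixed to the worktop; 138 deep (x) x 226 wide (y) x 156 high; origin at the middle of its underside; its front with lever and knob faces its own -x. Four parallel slots in its top run front to back (its x axis), 46 mm apart; inside is a sprung carriage with a shelf under each slot.
- slot_1 (a point): middle of the mouth of slot 1 (1 is leftmost seen from the front, at the toaster's +y; 4 rightmost), level with the top, 155 mm above the worktop. The mouth is 98 mm long (along the toaster's x) and 26 mm wide (along its y), axes as the toaster's. With the lever up a slice put in it stands on the shelf 55 mm below this point, so that its top 33 mm sticks out of the toaster.
- slot_2 (a point): middle of the mouth of slot 2 (1 is leftmost seen from the front, at the toaster's +y; 4 rightmost), level with the top, 155 mm above the worktop. The mouth is 98 mm long (along the toaster's x) and 26 mm wide (along its y), axes as the toaster's. With the lever up a slice put in it stands on the shelf 55 mm below this point, so that its top 33 mm sticks out of the toaster.
- slot_3 (a point): middle of the mouth of slot 3 (1 is leftmost seen from the front, at the toaster's +y; 4 rightmost), level with the top, 155 mm above the worktop. The mouth is 98 mm long (along the toaster's x) and 26 mm wide (along its y), axes as the toaster's. With the lever up a slice put in it stands on the shelf 55 mm below this point, so that its top 33 mm sticks out of the toaster.
- slot_4 (a point): middle of the mouth of slot 4 (1 is leftmost seen from the front, at the toaster's +y; 4 rightmost), level with the top, 155 mm above the worktop. The mouth is 98 mm long (along the toaster's x) and 26 mm wide (along its y), axes as the toaster's. With the lever up a slice put in it stands on the shelf 55 mm below this point, so that its top 33 mm sticks out of the toaster.
- lever_pad (a point): black lever pad that sticks out of the toaster's front, 38 (x) x 46 (y) x 11 mm high; this point is the centre of its flat top face, 31 mm in front of the toaster's front and 145 mm above the worktop when up; it moves straight down with the carriage. Axes as the toaster's.
- lever (a joint): travel of lever, shelves and bread in m: 0 up, growing downward; click stops at 0.014, 0.028 and 0.042 (third, lowest; end stop 0.044). A spring lifts it: with all slots full the push needed is about 4 to 5 N at the top, rising to 7 to 9 N at the third stop, with a hump of 1 to 2 N before each click and a like dip as it clicks over. It stays at no click: let go anywhere, it springs back up.
- bread_1: slice of toasting bread, stiff, 40 g, 84 wide (its x axis) x 14 thick (its y axis) x 88 tall (its z axis), brown crust round a pale crumb; origin at the middle of its lower edge; the flat middle 40 mm of the top edge is 86 mm above the origin. At the start it already stands in one of the toaster's slots.
- bread_2: slice of toasting bread, stiff, 40 g, 84 wide (its x axis) x 14 thick (its y axis) x 88 tall (its z axis), brown crust round a pale crumb; origin at the middle of its lower edge; the flat middle 40 mm of the top edge is 86 mm above the origin. At the start it already stands in one of the toaster's slots.
- bread_3: slice of toasting bread, stiff, 40 g, 84 wide (its x axis) x 14 thick (its y axis) x 88 tall (its z axis), brown crust round a pale crumb; origin at the middle of its lower edge; the flat middle 40 mm of the top edge is 86 mm above the origin. At the start it stands upright in the toast rack as a spare.
- bread_4: slice of toasting bread, stiff, 40 g, 84 wide (its x axis) x 14 thick (its y axis) x 88 tall (its z axis), brown crust round a pale crumb; origin at the middle of its lower edge; the flat middle 40 mm of the top edge is 86 mm above the origin. At the start it stands upright in the toast rack as a spare.
- bread_5: slice of toasting bread, stiff, 40 g, 84 wide (its x axis) x 14 thick (its y axis) x 88 tall (its z axis), brown crust round a pale crumb; origin at the middle of its lower edge; the flat middle 40 mm of the top edge is 86 mm above the origin. At the start it stands upright in the toast rack as a spare.
- toast_rack: steel wire toast rack, fixed, 172 long (y) x 76 (x), with seven wire arches 54 mm high and 25 mm apart along its y; origin at the middle of its underside. Three spare slices stand between the arches on rails 11 mm above the worktop, 50 mm apart (at y = +62.5, +12.5 and -37.5 mm in its frame), their faces square to its y axis, so that they stick out 45 mm above the wires.
- moka_pot: steel moka pot standing at the back, under the wall cabinet (whose underside is 570 mm above the worktop and whose doors and handles reach forward to x = 0.56 m: keep arm and wrist clear of them); 98x155x174 mm, a bystander; origin at the centre of its underside
- cereal_jar: tall glass jar with a yellow lid, 97x98x179 mm, a bystander; origin at the centre of its underside
- sugar_jar: glass jar with a grey lid, 63x63x110 mm, a bystander; origin at the centre of its underside
- beige_mug: speckled beige mug, 93x128x94 mm, a bystander; origin at the centre of its underside
- white_mug: white mug, 85x120x88 mm, a bystander; origin at the centre of its underside
- salt: small salt shaker with a grey cap, 44x44x90 mm, a bystander; origin at the centre of its underside
Things that resemble listed ones, but are neither listed nor needed, are in the scene too. What is shaped like the bread_1 but purple is not meant. What is shaped like the bread_5 but turquoise is not meant.

How it is judged:
On the way, in this order (a step that is already met when the one before it is completed fails the run):
1. with the lever up, every slot holds one slice, let go and standing on the carriage (((horizontal distance between bread_1 and slot_1 below 0.016 m and angle between bread_1's own z axis and vertical below 0.3 rad and z of bread_1 in the frame of slot_1 between -0.065 and -0.045 m) or (horizontal distance between bread_2 and slot_1 below 0.016 m and angle between bread_2's own z axis and vertical below 0.3 rad and z of bread_2 in the frame of slot_1 between -0.065 and -0.045 m) or (horizontal distance between bread_3 and slot_1 below 0.016 m and angle between bread_3's own z axis and vertical below 0.3 rad and z of bread_3 in the frame of slot_1 between -0.065 and -0.045 m) or (horizontal distance between bread_4 and slot_1 below 0.016 m and angle between bread_4's own z axis and vertical below 0.3 rad and z of bread_4 in the frame of slot_1 between -0.065 and -0.045 m) or (horizontal distance between bread_5 and slot_1 below 0.016 m and angle between bread_5's own z axis and vertical below 0.3 rad and z of bread_5 in the frame of slot_1 between -0.065 and -0.045 m)) and ((horizontal distance between bread_1 and slot_2 below 0.016 m and angle between bread_1's own z axis and vertical below 0.3 rad and z of bread_1 in the frame of slot_2 between -0.065 and -0.045 m) or (horizontal distance between bread_2 and slot_2 below 0.016 m and angle between bread_2's own z axis and vertical below 0.3 rad and z of bread_2 in the frame of slot_2 between -0.065 and -0.045 m) or (horizontal distance between bread_3 and slot_2 below 0.016 m and angle between bread_3's own z axis and vertical below 0.3 rad and z of bread_3 in the frame of slot_2 between -0.065 and -0.045 m) or (horizontal distance between bread_4 and slot_2 below 0.016 m and angle between bread_4's own z axis and vertical below 0.3 rad and z of bread_4 in the frame of slot_2 between -0.065 and -0.045 m) or (horizontal distance between bread_5 and slot_2 below 0.016 m and angle between bread_5's own z axis and vertical below 0.3 rad and z of bread_5 in the frame of slot_2 between -0.065 and -0.045 m)) and ((horizontal distance between bread_1 and slot_3 below 0.016 m and angle between bread_1's own z axis and vertical below 0.3 rad and z of bread_1 in the frame of slot_3 between -0.065 and -0.045 m) or (horizontal distance between bread_2 and slot_3 below 0.016 m and angle between bread_2's own z axis and vertical below 0.3 rad and z of bread_2 in the frame of slot_3 between -0.065 and -0.045 m) or (horizontal distance between bread_3 and slot_3 below 0.016 m and angle between bread_3's own z axis and vertical below 0.3 rad and z of bread_3 in the frame of slot_3 between -0.065 and -0.045 m) or (horizontal distance between bread_4 and slot_3 below 0.016 m and angle between bread_4's own z axis and vertical below 0.3 rad and z of bread_4 in the frame of slot_3 between -0.065 and -0.045 m) or (horizontal distance between bread_5 and slot_3 below 0.016 m and angle between bread_5's own z axis and vertical below 0.3 rad and z of bread_5 in the frame of slot_3 between -0.065 and -0.045 m)) and ((horizontal distance between bread_1 and slot_4 below 0.016 m and angle between bread_1's own z axis and vertical below 0.3 rad and z of bread_1 in the frame of slot_4 between -0.065 and -0.045 m) or (horizontal distance between bread_2 and slot_4 below 0.016 m and angle between bread_2's own z axis and vertical below 0.3 rad and z of bread_2 in the frame of slot_4 between -0.065 and -0.045 m) or (horizontal distance between bread_3 and slot_4 below 0.016 m and angle between bread_3's own z axis and vertical below 0.3 rad and z of bread_3 in the frame of slot_4 between -0.065 and -0.045 m) or (horizontal distance between bread_4 and slot_4 below 0.016 m and angle between bread_4's own z axis and vertical below 0.3 rad and z of bread_4 in the frame of slot_4 between -0.065 and -0.045 m) or (horizontal distance between bread_5 and slot_4 below 0.016 m and angle between bread_5's own z axis and vertical below 0.3 rad and z of bread_5 in the frame of slot_4 between -0.065 and -0.045 m)) and contact force between the fingers and bread_1 below 0.3 N and contact force between the fingers and bread_2 below 0.3 N and contact force between the fingers and bread_3 below 0.3 N and contact force between the fingers and bread_4 below 0.3 N and contact force between the fingers and bread_5 below 0.3 N and value of joint lever below 0.006 m), for 0.2 s.
2. the lever is pressed by the fingers to its third click (value of joint lever above 0.038 m and contact force between the fingers and lever above 1.5 N), for 0.3 s.
At the end, for the whole second after the job is handed in: The fingers press on the lever (more than 1.5 N) and hold it still at its third click (travel over 38 mm); each of the four slots holds a slice, within 16 mm of the slot's middle, within 0.3 rad of upright, its lower edge at least 88 mm below the mouth, and the fingers touch no bread (all of step 2 and ((horizontal distance between bread_1 and slot_1 below 0.016 m and angle between bread_1's own z axis and vertical below 0.3 rad and z of bread_1 in the frame of slot_1 below -0.088 m) or (horizontal distance between bread_2 and slot_1 below 0.016 m and angle between bread_2's own z axis and vertical below 0.3 rad and z of bread_2 in the frame of slot_1 below -0.088 m) or (horizontal distance between bread_3 and slot_1 below 0.016 m and angle between bread_3's own z axis and vertical below 0.3 rad and z of bread_3 in the frame of slot_1 below -0.088 m) or (horizontal distance between bread_4 and slot_1 below 0.016 m and angle between bread_4's own z axis and vertical below 0.3 rad and z of bread_4 in the frame of slot_1 below -0.088 m) or (horizontal distance between bread_5 and slot_1 below 0.016 m and angle between bread_5's own z axis and vertical below 0.3 rad and z of bread_5 in the frame of slot_1 below -0.088 m)) and ((horizontal distance between bread_1 and slot_2 below 0.016 m and angle between bread_1's own z axis and vertical below 0.3 rad and z of bread_1 in the frame of slot_2 below -0.088 m) or (horizontal distance between bread_2 and slot_2 below 0.016 m and angle between bread_2's own z axis and vertical below 0.3 rad and z of bread_2 in the frame of slot_2 below -0.088 m) or (horizontal distance between bread_3 and slot_2 below 0.016 m and angle between bread_3's own z axis and vertical below 0.3 rad and z of bread_3 in the frame of slot_2 below -0.088 m) or (horizontal distance between bread_4 and slot_2 below 0.016 m and angle between bread_4's own z axis and vertical below 0.3 rad and z of bread_4 in the frame of slot_2 below -0.088 m) or (horizontal distance between bread_5 and slot_2 below 0.016 m and angle between bread_5's own z axis and vertical below 0.3 rad and z of bread_5 in the frame of slot_2 below -0.088 m)) and ((horizontal distance between bread_1 and slot_3 below 0.016 m and angle between bread_1's own z axis and vertical below 0.3 rad and z of bread_1 in the frame of slot_3 below -0.088 m) or (horizontal distance between bread_2 and slot_3 below 0.016 m and angle between bread_2's own z axis and vertical below 0.3 rad and z of bread_2 in the frame of slot_3 below -0.088 m) or (horizontal distance between bread_3 and slot_3 below 0.016 m and angle between bread_3's own z axis and vertical below 0.3 rad and z of bread_3 in the frame of slot_3 below -0.088 m) or (horizontal distance between bread_4 and slot_3 below 0.016 m and angle between bread_4's own z axis and vertical below 0.3 rad and z of bread_4 in the frame of slot_3 below -0.088 m) or (horizontal distance between bread_5 and slot_3 below 0.016 m and angle between bread_5's own z axis and vertical below 0.3 rad and z of bread_5 in the frame of slot_3 below -0.088 m)) and ((horizontal distance between bread_1 and slot_4 below 0.016 m and angle between bread_1's own z axis and vertical below 0.3 rad and z of bread_1 in the frame of slot_4 below -0.088 m) or (horizontal distance between bread_2 and slot_4 below 0.016 m and angle between bread_2's own z axis and vertical below 0.3 rad and z of bread_2 in the frame of slot_4 below -0.088 m) or (horizontal distance between bread_3 and slot_4 below 0.016 m and angle between bread_3's own z axis and vertical below 0.3 rad and z of bread_3 in the frame of slot_4 below -0.088 m) or (horizontal distance between bread_4 and slot_4 below 0.016 m and angle between bread_4's own z axis and vertical below 0.3 rad and z of bread_4 in the frame of slot_4 below -0.088 m) or (horizontal distance between bread_5 and slot_4 below 0.016 m and angle between bread_5's own z axis and vertical below 0.3 rad and z of bread_5 in the frame of slot_4 below -0.088 m)) and contact force between the fingers and bread_1 below 0.3 N and contact force between the fingers and bread_2 below 0.3 N and contact force between the fingers and bread_3 below 0.3 N and contact force between the fingers and bread_4 below 0.3 N and contact force between the fingers and bread_5 below 0.3 N and velocity of joint lever between -0.01 and 0.01 m/s); the arm keeps its last pose, push and grip.
It fails at once if the lever is forced (more than 45 N) (contact force between anything else and lever above 45 N).
It fails at once if a mug, a jar, the shaker or the moka pot is knocked out of place (3 cm) (distance of any of moka_pot, cereal_jar, sugar_jar, beige_mug, white_mug, salt from where it was at the start of the episode above 0.03 m).
It also fails if it takes over 72 s, if anything falls off the work surface, if the arm or the gripper's body presses on something with over 40 N, if the wrist force passes 120 N, or if a joint passes its speed limit or range.

ROBOT

A 6-joint arm with a two-finger parallel gripper is mounted at the origin on a cart in front of the work surface, level with it; the furniture and walls round the work are solid. World frame = base frame: x ahead of the robot, y to its left, z up, the work surface at z = 0. Lengths are in m, angles in rad, forces in N, time in s.
With the tool pointing down it reaches from about 0.25 to 0.725 m from the base axis. Payload 4 kg.
Tool frame: the origin (TCP) lies midway between the tips of the shut fingers; the grasp point (between the pads) lies 19 mm behind it; z points along the fingers, y is the line along which they close (so a half turn about z gives the same grasp; the last joint's range is limited). The gripper opens to 85 mm and grips with 20 to 120 N. Pads are 22 mm wide; open, the fingers measure 114 mm over their backs; the gripper's body (76 mm by 85 mm) begins 54 mm behind the grasp point. The pads swing forward as they close: fully open they stand 13 mm farther back than shut.
Start: joints at [1.293, 0.241, 0.005, 1.335, 0, 1.571], TCP at [0.137, 0.481, 0.231] pointing down, gripper open.
Joint ranges: [-2.72, 2.72], [-1.05, 1.87], [-1.09, 1.28], [-1.99, 2.15], [-1.42, 1.44], [-3.14, 3.14]. Speed limits (rad/s): [2.79, 2.79, 3.14, 3.14, 3.14, 3.14].

INTERFACE

Orientations are given as a unit quaternion [x, y, z, w].
In Python, from workcell import get_obs, camera, job_done, silhouettes gives the robot as it stands. The module is installed in compiled form; this text tells all that it offers.
- The arm moves only by the tool drive_tool, never from a script. Its argument "increments" is a list of rows, each a list of 3 entries, a list of its own where there are three numbers: the shift along the world's x, y, z in mm, then the turn, a rotation vector about the world's x, y, z in degrees, then the opening, from 0 (shut) to 1 (fully open). A call has 1 to 8 rows; each row shifts and turns the commanded pose from where the row before left it; what a row does not reach is not made up. A row lasts 1/12 s, in which the tool goes at most 41.7 mm and 7.16 degrees, less where a joint would pass 70% of its speed; a pose out of reach is approached as far as the arm can. A call is refused whole if a number of a shift passes 41.7 or a number of a turn 7.16, either way. A call with a gripper value outside its range is refused whole. The fingers move at their own pace and stop on an object; the grip force is fixed at half the most. Time passes only in rows, so rows that do not move let the fingers close. It gives the time, the measured TCP pose, the force, the opening and the grip force at its end, in the units of the state.
- get_obs(): the state, without advancing time (a new reading comes with each control period).
- camera(name): name is "scene" or "side" or "wrist"; returns a dict with "image" (400x640x3 uint8, red, green, blue), "K" (3x3 intrinsics, pixels), "k1" (the pictures are not rectified: a ray, as slopes to the right and down, at radius r is drawn at 1 + k1 r^2 times it, then the intrinsics apply), "view" (4x4, takes a point from world to camera coordinates). Camera axes: x right, y down, z forward; pixel columns grow to the right and rows downward; lengths in m; the calibration is good to about 2 mm. A picture is of the moment at which its call begins. There is no depth.
- job_done(): hands the job in; it is judged then, once.
Trained networks look in a picture, given as the dict that the camera call returned (one of the last four; its "shot" number tells which), for a name from the list of things; names that differ only in an ending like _2 or _b are one class to them, and where a whole thing is asked for, a point or a joint stands for the part that bears it (a point fixed in the world has none). Each returns a list of dicts, best first, with "conf" (0 to 1); they miss things now and then, are a little off and sometimes report something else, mostly with a low value. They report only what shows in the picture. A call takes as long as a camera call. They do not tell look-alikes from the thing itself.
- silhouettes(query, picture): "region" (400x640 bool, what is visible of it) and "bbox" ([left, top, right, bottom] in pixels, round what is visible of it).
The state is a dict: "clock": time; "joint_pos": joint angles; "joint_vel": joint speeds; "tau": joint torques, N m; "eef_pos": TCP position; "tool_rot": TCP orientation; "ft_force": force on the tool from outside, world axes, zero at the start; "ft_torque": the same for the moment, N m; "grip_width": finger opening in m; "grasp_force": force on a finger pad.
Only numpy, scipy, OpenCV 4.12 (cv2) and the standard library are available. Lean on these libraries where they do the work, as an engineer would, in place of code of your own. Each camera call takes 0.05 s, during which the arm holds its last target. There are 200 camera calls.

## Working session

There is one attempt and no reset: what is moved stays moved. The work goes in short steps, Python scripts to look and compute and a tool call to move; the robot and the scene stay as the last step left them, time stands still between calls to the robot, and variables do not carry over. Pictures are saved under pics/ and viewed, at most 10 in all, crops included, and the job is handed in when it is done.

Besides the shell and the picture viewer there is one more tool, called as a command line: name --argument value ..., lists and objects as JSON in quotes. drive_tool: Moves the arm, as the interface text tells. Its arguments: {"type":"object","properties":{"increments":{"type":"array"}},"required":["increments"]}

```bash
mkdir -p pics; cat > h.py <<'E'
import numpy as np, cv2
from workcell import *
def save(c,n): cv2.imwrite(f'pics/{n}.png',c['image'][:,:,::-1])
def proj(c,P):
    P=np.atleast_2d(P); V=np.array(c['view']); q=P@V[:3,:3].T+V[:3,3]
    s=q[:,:2]/q[:,2:]; s=s*(1+c['k1']*(s**2).sum(1,keepdims=True)); K=np.array(c['K'])
    return s*[K[0,0],K[1,1]]+K[:2,2]
def ray(c,uv):
    K=np.array(c['K']); d=(np.atleast_2d(uv)-K[:2,2])/[K[0,0],K[1,1]]; s=d.copy()
    for _ in range(20): s=d/(1+c['k1']*(s**2).sum(1,keepdims=True))
    V=np.array(c['view']); R=V[:3,:3]; o=-R.T@V[:3,3]
    return o,np.c_[s,np.ones(len(s))]@R
def plane(c,uv,z):
    o,r=ray(c,uv); return o+r*((z-o[2])/r[:,2:])
E
python3 - <<'E'
from h import *
a=camera('scene');b=camera('side')
save(a,'scene0');save(b,'side0')
for n,c in(('scene',a),('side',b)):
    print(n,np.round(c['view'],3).tolist(),np.round(c['K'],1).tolist(),c['k1'])
    for q in('toaster','bread_1','toast_rack','lever_pad','moka_pot','cereal_jar','sugar_jar','beige_mug','white_mug','salt'):
        print(q,[(np.round(d['conf'],2),np.round(d['bbox']).tolist()) for d in silhouettes(q,c)])
o=get_obs();print(o['tool_rot'],o['eef_pos'],o['clock'])
E
```

```text
scene [[-0.905, -0.425, -0.002, 0.484], [-0.353, 0.755, -0.553, 0.306], [0.236, -0.5, -0.833, 1.389], [0.0, 0.0, 0.0, 1.0]] [[476.1, 0.0, 327.3], [0.0, 476.1, 208.1], [0.0, 0.0, 1.0]] 0.04454438220980933
toaster [(np.float64(0.63), [254.0, 281.0, 351.0, 391.0])]
bread_1 [(np.float64(0.84), [374.0, 187.0, 396.0, 208.0]), (np.float64(0.81), [359.0, 206.0, 381.0, 232.0]), (np.float64(0.79), [394.0, 162.0, 420.0, 186.0]), (np.float64(0.71), [366.0, 198.0, 389.0, 223.0]), (np.float64(0.65), [292.0, 346.0, 330.0, 360.0]), (np.float64(0.58), [288.0, 310.0, 321.0, 324.0]), (np.float64(0.56), [344.0, 265.0, 371.0, 292.0])]
toast_rack []
lever_pad [(np.float64(0.62), [293.0, 309.0, 354.0, 362.0])]
moka_pot [(np.float64(0.76), [237.0, 190.0, 268.0, 242.0])]
cereal_jar [(np.float64(0.9), [251.0, 161.0, 279.0, 217.0])]
sugar_jar [(np.float64(0.74), [277.0, 189.0, 299.0, 227.0]), (np.float64(0.56), [235.0, 189.0, 270.0, 242.0])]
beige_mug [(np.float64(0.8), [287.0, 227.0, 318.0, 268.0])]
white_mug [(np.float64(0.71), [287.0, 308.0, 324.0, 322.0]), (np.float64(0.68), [359.0, 121.0, 393.0, 152.0])]

[... 761 characters left out ...]
9.0, 132.0, 333.0, 177.0])]
lever_pad [(np.float64(0.78), [210.0, 224.0, 248.0, 255.0])]
moka_pot [(np.float64(0.74), [275.0, 143.0, 308.0, 183.0]), (np.float64(0.36), [340.0, 228.0, 385.0, 252.0])]
cereal_jar [(np.float64(0.66), [307.0, 133.0, 332.0, 177.0])]
sugar_jar [(np.float64(0.8), [310.0, 165.0, 327.0, 195.0]), (np.float64(0.7), [372.0, 221.0, 381.0, 253.0])]
beige_mug [(np.float64(0.85), [282.0, 192.0, 307.0, 224.0])]
white_mug [(np.float64(0.94), [419.0, 183.0, 446.0, 215.0]), (np.float64(0.35), [371.0, 222.0, 381.0, 253.0]), (np.float64(0.34), [190.0, 206.0, 266.0, 258.0])]
salt []
[1.38451572e-01 9.90369203e-01 5.39413823e-05 3.05456577e-05] [0.13714593 0.4808733  0.23133868] 1.1
```

View pics/scene0.png

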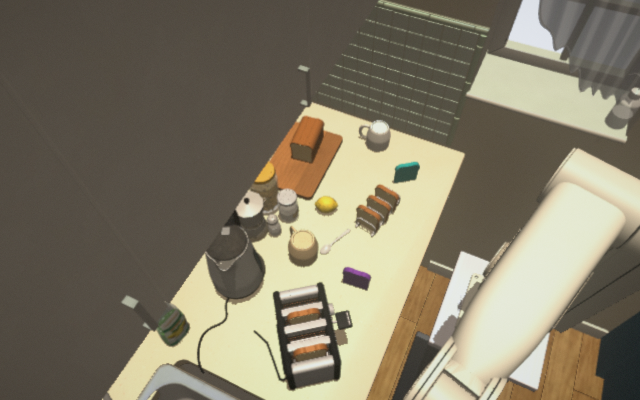

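View pics/side0.png

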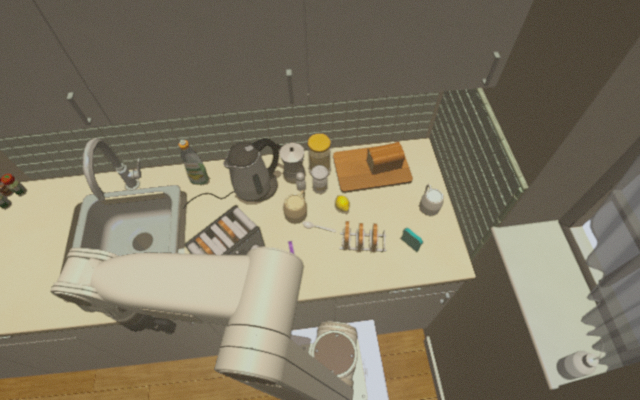

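The scene view shows the toaster around (308,335), with bread in two slots at (305,314) and (310,352). The rack is around (378,208) with three slices, the turquoise decoy is at (406,172) and the purple one at (356,277). The side view agrees: toaster (222,235), rack (362,237), with the arm partly over the toaster.

```bash
python3 - <<'E'
from h import *
a=camera('scene');b=camera('side');w=camera('wrist')
save(w,'wrist0')
V=np.array(w['view']);R=V[:3,:3];print('wristcam pos',-R.T@V[:3,3],'R',np.round(R,3).tolist(),w['K'][0][0])
for n,c,rk in(('scene',a,(340,430,155,240)),('side',b,(335,390,215,262))):
    for d in silhouettes('bread_1',c):
        ys,xs=np.nonzero(d['region']); 
        print(n,round(float(d['conf']),2),xs.mean().round(),ys.mean().round(),'z.1',plane(c,[[xs.mean(),ys.mean()]],.08 if ys.mean()<260 and n=='scene' else .17)[0].round(3))
print('rack side',plane(b,[[346,223],[360,223],[375,223]],.1).round(3).tolist())
print('toaster side',plane(b,[[186,240],[236,207],[264,231]],.15).round(3).tolist())
A=cv2.resize(a['image'][270:395,245:365],(480,500),interpolation=cv2.INTER_CUBIC)
B=cv2.resize(a['image'][155:245,345:425],(320,360),interpolation=cv2.INTER_CUBIC)
M=np.zeros((500,800,3),np.uint8);M[:500,:480]=A;M[:360,480:]=B
cv2.imwrite('pics/mos.png',M[:,:,::-1])
E
```

```text
wristcam pos [0.07235367 0.49982254 0.37498344] R [[0.274, 0.962, -0.0], [0.926, -0.264, 0.271], [0.26, -0.074, -0.963]] 307.75688272602684
scene 0.93 303.0 316.0 z.1 [0.464 0.297 0.17 ]
scene 0.88 356.0 278.0 z.1 [0.383 0.145 0.17 ]
scene 0.81 407.0 172.0 z.1 [ 0.395 -0.32   0.08 ]
scene 0.72 368.0 218.0 z.1 [ 0.443 -0.1    0.08 ]
scene 0.69 310.0 352.0 z.1 [0.408 0.371 0.17 ]
scene 0.63 387.0 196.0 z.1 [ 0.418 -0.203  0.08 ]
scene 0.61 379.0 207.0 z.1 [ 0.427 -0.152  0.08 ]
side 0.59 373.0 237.0 z.1 [ 0.371 -0.187  0.17 ]
side 0.55 411.0 239.0 z.1 [ 0.346 -0.309  0.17 ]
side 0.48 227.0 231.0 z.1 [0.455 0.291 0.17 ]
side 0.42 290.0 247.0 z.1 [0.371 0.087 0.17 ]
side 0.4 346.0 235.0 z.1 [ 0.39  -0.099  0.17 ]
rack side [[0.47, -0.114, 0.1], [0.464, -0.164, 0.1], [0.457, -0.217, 0.1]]
toaster side [[0.449, 0.434, 0.15], [0.557, 0.264, 0.15], [0.45, 0.171, 0.15]]
```

View pics/mos.png

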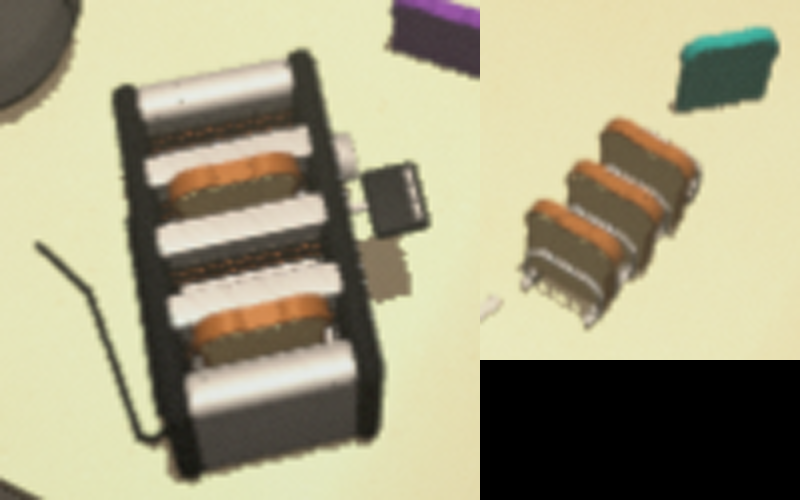

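The enlarged crop shows that slots 1 (nearest) and 3 hold bread and slots 2 and 4 are empty. The lever pad is at crop (395,200), and all three rack slices are upright. I'll move over the toaster for wrist-camera measurement.

drive_tool --increments '[[[20, -10, 10], [0, 0, 0], 0.45], [[28, -15, 10], [0, 0, 0], 0.45], [[28, -15, 10], [0, 0, 0], 0.45], [[28, -15, 10], [0, 0, 0], 0.45], [[28, -15, 10], [0, 0, 0], 0.45], [[28, -15, 10], [0, 0, 0], 0.45], [[28, -15, 10], [0, 0, 0], 0.45], [[28, -15, 0], [0, 0, 0], 0.45]]'

```text
clock: 2.02
eef_pos: [0.355, 0.3656, 0.3037]
tool_rot: [0.138, 0.99, 0.002, 0.001]
ft_force: [1.1, 1.0, -0.1]
grip_width: 0.0386
grasp_force: 0.0
```

drive_tool --increments '[[[28, -15, 0], [0, 0, 0], 0.45], [[28, -15, 0], [0, 0, 0], 0.45], [[20, -15, 0], [0, 0, 0], 0.45], [[0, 0, 0], [0, 0, 0], 0.45], [[0, 0, 0], [0, 0, 0], 0.45]]'

```text
clock: 2.43
eef_pos: [0.4299, 0.32, 0.3009]
tool_rot: [0.14, 0.99, -0.0, -0.0]
ft_force: [-1.0, 0.7, -0.3]
grip_width: 0.0383
grasp_force: 0.0
```

```bash
python3 - <<'E'
from h import *
a=camera('scene');b=camera('side');w=camera('wrist')
save(w,'wrist1')
for n,c in(('scene',a),('side',b),('wrist',w)):
  for q in('bread_1','toaster','lever_pad'):
    for d in silhouettes(q,c):
        ys,xs=np.nonzero(d['region']);z={'bread_1':.188,'toaster':.15,'lever_pad':.14}[q]
        print(n,q,round(float(d['conf']),2),np.round(d['bbox']).tolist(),plane(c,[[xs.mean(),ys.mean()]],z)[0].round(3))
print(get_obs()['eef_pos'])
E
```

```text
scene bread_1 0.9 [292.0, 344.0, 329.0, 359.0] [0.404 0.375 0.188]
scene bread_1 0.8 [342.0, 264.0, 370.0, 291.0] [0.38  0.152 0.188]
scene bread_1 0.57 [289.0, 307.0, 320.0, 326.0] [0.45  0.301 0.188]
scene toaster 0.69 [258.0, 290.0, 352.0, 388.0] [0.422 0.345 0.15 ]
scene lever_pad 0.7 [334.0, 309.0, 351.0, 330.0] [0.371 0.254 0.14 ]
side bread_1 0.83 [401.0, 229.0, 424.0, 251.0] [ 0.335 -0.305  0.188]
side bread_1 0.63 [372.0, 221.0, 378.0, 252.0] [ 0.361 -0.184  0.188]
side bread_1 0.55 [195.0, 242.0, 216.0, 258.0] [0.394 0.362 0.188]
side bread_1 0.55 [358.0, 224.0, 361.0, 251.0] [ 0.37  -0.14   0.188]
side bread_1 0.41 [343.0, 222.0, 347.0, 248.0] [ 0.38  -0.097  0.188]
side lever_pad 0.39 [208.0, 239.0, 228.0, 252.0] [0.422 0.325 0.14 ]
wrist bread_1 0.95 [325.0, 126.0, 407.0, 193.0] [0.407 0.367 0.188]
wrist bread_1 0.7 [0.0, 232.0, 71.0, 305.0] [0.422 0.037 0.188]
wrist bread_1 0.66 [266.0, 201.0, 349.0, 267.0] [0.458 0.3   0.188]
wrist bread_1 0.64 [1.0, 231.0, 26.0, 301.0] [0.404 0.021 0.188]
wrist bread_1 0.57 [115.0, 168.0, 181.0, 237.0] [0.389 0.176 0.188]
wrist toaster 0.68 [206.0, 78.0, 444.0, 322.0] [0.433 0.32  0.15 ]
wrist toaster 0.63 [181.0, 353.0, 217.0, 396.0] [0.61 0.12 0.15]
wrist lever_pad 0.79 [215.0, 120.0, 386.0, 212.0] [0.393 0.286 0.14 ]
[0.42886448 0.32106344 0.30136726]
```

View pics/wrist1.png

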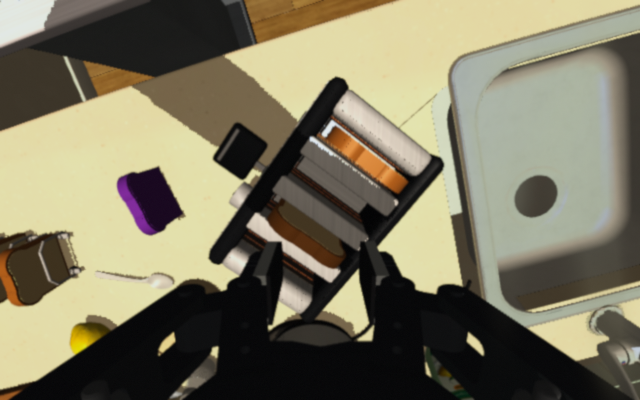

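The wrist view shows the toaster with its front to the upper left (corners near (338,80), (440,160), (213,260), (305,315)) and the lever pad at (240,151). Bread is in slots 1 (365,158) and 3 (308,235); slots 2 and 4 are empty. I'll zoom in for precise edges.

```bash
python3 - <<'E'
from h import *
i=cv2.imread('pics/wrist1.png')
cv2.imwrite('pics/z.png',cv2.resize(i[75:325,195:455],(624,600),interpolation=cv2.INTER_CUBIC))
E
```

```text
(no output)
```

View pics/z.png

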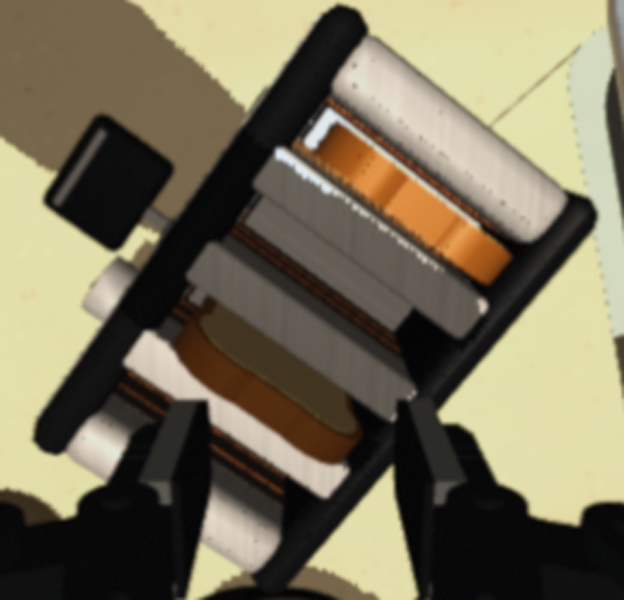

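```bash
cat > cam1.py <<'E'
E
python3 - <<'E'
from h import *
w=camera('wrist')
f=lambda p:np.array(p)/2.4+[195,75]
P=plane(w,f([[255,185],[285,150],[465,335],[485,300],[187,270],[215,240],[390,418],[413,385],[125,365],[150,330],[328,497],[350,460]]),.155)
M=np.array([[-49,36],[-49,56],[49,36],[49,56],[-49,-10],[-49,10],[49,-10],[49,10],[-49,-56],[-49,-36],[49,-56],[49,-36]])/1e3
# rigid fit
mc,pc=M.mean(0),P[:,:2].mean(0);H=(M-mc).T@(P[:,:2]-pc);th=np.arctan2(H[0,1]-H[1,0],H[0,0]+H[1,1])
R=np.array([[np.cos(th),-np.sin(th)],[np.sin(th),np.cos(th)]]);t=pc-R@mc
print('yaw',np.degrees(th),'t',t,'res mm',np.round((P[:,:2]-M@R.T-t)*1e3).tolist())
print('scale',np.sqrt(((P[:,:2]-pc)**2).sum()/((M-mc)**2).sum()))
for k,y in((1,.069),(2,.023),(3,-.023),(4,-.069)):print(k,R@[0,y]+t)
print('lever pred',R@[-.100,0]+t,'pad cams',plane(w,f([[109,181]]),.145))
L=plane(w,f([[103,115],[172,165],[115,248],[47,198]]),.145);print(np.linalg.norm(np.diff(L,axis=0),axis=1))
print('outer',plane(w,f([[340,8],[595,205],[38,445]]),.156).round(3).tolist(),'pred',(np.array([[-.069,.113],[.069,.113],[-.069,-.113]])@R.T+t).round(3).tolist())
np.save('t.npy',[t[0],t[1],th])
# check in scene/side
for n in('scene','side'):
    c=camera(n);print(n,proj(c,np.c_[np.array([R@[0,.069]+t,R@[0,-.023]+t,R@[-.1,0]+t]),[.186,.186,.145]]).round(1).tolist())
E
```

```text
yaw 37.62060411003052 t [0.45340773 0.31628854] res mm [[-2.0, -1.0], [0.0, -2.0], [3.0, 5.0], [2.0, -0.0], [-5.0, -1.0], [-2.0, -2.0], [2.0, 2.0], [2.0, -1.0], [-2.0, -2.0], [-1.0, -3.0], [3.0, 3.0], [1.0, 1.0]]
scale 1.0341683538755817
1 [0.41128805 0.37094138]
2 [0.43936784 0.33450615]
3 [0.46744762 0.29807092]
4 [0.4955274  0.26163569]
lever pred [0.37420071 0.25524553] pad cams [[0.37334155 0.25661803 0.145     ]]
[0.03288935 0.04217874 0.03357296]
outer [[0.337, 0.363, 0.156], [0.434, 0.44, 0.156], [0.471, 0.192, 0.156]] pred [[0.33, 0.364], [0.439, 0.448], [0.468, 0.185]]
scene [[308.2, 348.9], [301.0, 313.0], [341.6, 319.2]]
side [[201.8, 243.4], [224.2, 225.7], [239.9, 254.9]]
```

drive_tool --increments '[[[0, -20, 0], [0, 0, 0], 0.4], [[0, -38, 0], [0, 0, 0], 0.4], [[0, -38, 0], [0, 0, 0], 0.4], [[0, -38, 0], [0, 0, 0], 0.4], [[0, -38, 0], [0, 0, 0], 0.4], [[0, -38, 0], [0, 0, 0], 0.4], [[0, -38, 0], [0, 0, 0], 0.4], [[0, -38, 0], [0, 0, 0], 0.4]]'

```text
clock: 3.85
eef_pos: [0.4287, 0.0331, 0.3015]
tool_rot: [0.138, 0.99, 0.0, 0.0]
ft_force: [0.7, 0.6, -0.8]
grip_width: 0.0342
grasp_force: 0.0
```

drive_tool --increments '[[[0, -38, 0], [0, 0, 0], 0.4], [[0, -38, 0], [0, 0, 0], 0.4], [[0, -38, -20], [0, 0, 0], 0.4], [[0, -38, -20], [0, 0, 0], 0.4], [[0, -20, -20], [0, 0, 0], 0.4], [[0, 0, 0], [0, 0, 0], 0.4], [[0, 0, 0], [0, 0, 0], 0.4]]'

```text
clock: 4.43
eef_pos: [0.4281, -0.1357, 0.2414]
tool_rot: [0.14, 0.99, 0.0, -0.001]
ft_force: [0.7, -0.0, -0.2]
grip_width: 0.0342
grasp_force: 0.0
```

```bash
python3 - <<'E'
from h import *
w=camera('wrist');save(w,'wrist2')
i=w['image']
cv2.imwrite('pics/z2.png',cv2.resize(i[60:360,160:560],(800,600),interpolation=cv2.INTER_CUBIC)[:,:,::-1])
for d in silhouettes('bread_1',w):
    ys,xs=np.nonzero(d['region']);print(round(float(d['conf']),2),np.round(d['bbox']).tolist(),plane(w,[[xs.mean(),ys.mean()]],.09)[0].round(3))
o=get_obs();print(o['eef_pos'],o['joint_pos'])
E
```

```text
0.92 [286.0, 154.0, 311.0, 240.0] [ 0.43  -0.157  0.09 ]
0.92 [237.0, 157.0, 269.0, 248.0] [ 0.423 -0.204  0.09 ]
0.9 [335.0, 155.0, 362.0, 239.0] [ 0.444 -0.112  0.09 ]
0.71 [481.0, 56.0, 561.0, 142.0] [0.398 0.067 0.09 ]
0.68 [93.0, 183.0, 192.0, 244.0] [ 0.4   -0.319  0.09 ]
[ 0.42944957 -0.13460263  0.24317706] [-3.04041934e-01  1.35822682e-01 -9.40176848e-02  1.34015497e+00
  4.58953878e-04 -2.63436687e-02]
```

View pics/z2.png

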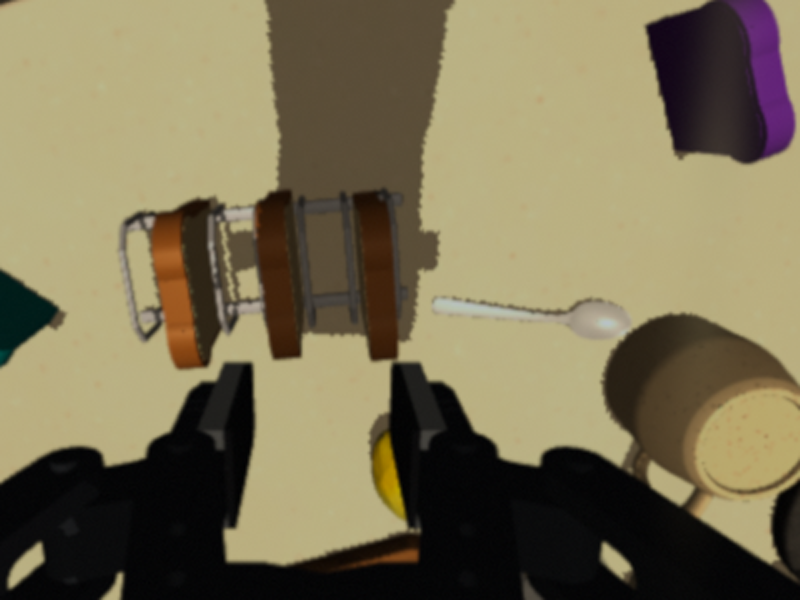

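The crop shows the three slice tops: left at (180,289), middle (278,275), right (377,276). The mug is at (700,400) and the purple decoy at the upper right, both clear. Next I'll backproject the tops and check them in the other views.

```bash
python3 - <<'E'
from h import *
w=camera('wrist')
f=lambda p:np.array(p)/2+[160,60]
ends=[[[168,212],[190,366]],[[266,195],[286,356]],[[370,195],[384,357]]]
C=[]
for e in ends:
    p=plane(w,f(e),.097);d=p[1]-p[0];C.append(p.mean(0));print(p.mean(0).round(4),'len',np.linalg.norm(d).round(4),'yaw',np.degrees(np.arctan2(d[1],d[0])).round(1))
C=np.array(C);d=C[2]-C[0];print('spacing',np.linalg.norm(np.diff(C,axis=0),axis=1),'rack yaw',np.degrees(np.arctan2(-d[0],d[1])))
for n in('scene','side'):
    c=camera(n);print(n,proj(c,C).round(1).tolist(),[(np.round(q['bbox']).tolist(),round(float(q['conf']),2)) for q in silhouettes('bread_1',c)])
# height from scene+wrist triangulation of mask top... solve z minimising px error in side/scene is printed above
E
```

```text
[ 0.4272 -0.2058  0.097 ] len 0.079 yaw -11.6
[ 0.4338 -0.158   0.097 ] len 0.0817 yaw -10.2
[ 0.4475 -0.1107  0.097 ] len 0.0823 yaw -9.7
spacing [0.04830996 0.04924198] rack yaw -12.078145294977277
scene [[385.5, 191.1], [378.0, 201.6], [368.1, 211.5]] [([343.0, 266.0, 369.0, 288.0], 0.92), ([375.0, 186.0, 399.0, 211.0], 0.82), ([393.0, 161.0, 420.0, 183.0], 0.78), ([365.0, 196.0, 390.0, 220.0], 0.77), ([292.0, 345.0, 328.0, 361.0], 0.72), ([287.0, 308.0, 323.0, 325.0], 0.57), ([294.0, 310.0, 353.0, 363.0], 0.46)]
side [[373.5, 231.2], [359.8, 231.1], [345.9, 229.2]] [([403.0, 229.0, 422.0, 250.0], 0.8), ([182.0, 206.0, 264.0, 287.0], 0.74), ([224.0, 221.0, 237.0, 240.0], 0.59), ([198.0, 241.0, 212.0, 261.0], 0.43)]
```

drive_tool --increments '[[[17, 24, -20], [0, 0, 5], 0.4], [[0, 0, -30], [0, 0, 0], 0.4], [[0, 0, -30], [0, 0, 0], 0.4], [[0, 0, -30], [0, 0, 0], 0.4], [[0, 0, -30], [0, 0, 0], 0.4], [[0, 0, -20], [0, 0, 0], 0.4], [[0, 0, -11], [0, 0, 0], 0.4], [[0, 0, 0], [0, 0, 0], 0.4]]'

```text
clock: 5.45
eef_pos: [0.4442, -0.1098, 0.0692]
tool_rot: [0.094, 0.996, 0.0, -0.003]
ft_force: [-0.1, -0.4, 0.0]
grip_width: 0.0338
grasp_force: 0.0
```

drive_tool --increments '[[[0, 0, 0], [0, 0, 0], 0.3], [[0, 0, 0], [0, 0, 0], 0.2], [[0, 0, 0], [0, 0, 0], 0.1], [[0, 0, 0], [0, 0, 0], 0], [[0, 0, 0], [0, 0, 0], 0], [[0, 0, 0], [0, 0, 0], 0]]'

```text
clock: 5.95
eef_pos: [0.4476, -0.1111, 0.0729]
tool_rot: [0.095, 0.995, -0.0, 0.002]
ft_force: [-0.6, 0.1, 5.9]
grip_width: 0.0126
grasp_force: 59.8
```

drive_tool --increments '[[[0, 0, 15], [0, 0, 0], 0], [[0, 0, 40], [0, 0, 0], 0], [[0, 0, 40], [0, 0, 0], 0], [[0, 0, 40], [0, 0, 0], 0], [[0, 0, 40], [0, 0, 0], 0], [[0, 0, 27], [0, 0, 0], 0], [[0, 20, 0], [0, 0, 7], 0], [[0, 30, 0], [0, 0, 7], 0]]'

```text
clock: 6.62
eef_pos: [0.4475, -0.0623, 0.276]
tool_rot: [-0.028, 1.0, -0.001, 0.003]
ft_force: [0.4, 0.3, -1.2]
grip_width: 0.0125
grasp_force: 59.0
```

```bash
python3 - <<'E'
from h import *
a=camera('scene');b=camera('side')
print('kettle base right edge scene',plane(a,[[262,285],[240,298],[215,290]],0.0).round(3).tolist(),'top',plane(a,[[230,232],[248,250]],.22).round(3).tolist())
print('side base',plane(b,[[250,198],[278,185],[232,190]],0).round(3).tolist(),'top',plane(b,[[245,150]],.22).round(3).tolist())
print(proj(b,[[.4955,.2616,.155]]),get_obs()['eef_pos'],get_obs()['grip_width'],get_obs()['grasp_force'])
cv2.imwrite('pics/k.png',np.hstack([cv2.resize(a['image'][150:350,190:390],(400,400)),cv2.resize(b['image'][110:270,170:330],(400,400))])[:,:,::-1])
E
```

```text
kettle base right edge scene [[0.655, 0.209, 0.0], [0.693, 0.272, 0.0], [0.774, 0.282, 0.0]] top [[0.737, 0.186, 0.22], [0.665, 0.214, 0.22]]
side base [[0.684, 0.235, 0.0], [0.731, 0.12, 0.0], [0.732, 0.306, 0.0]] top [[0.75, 0.216, 0.22]]
[[236.81526266 221.49967958]] [ 0.44595204 -0.05850766  0.27417171] 0.01292542800213127 58.97545127256308
```

View pics/k.png

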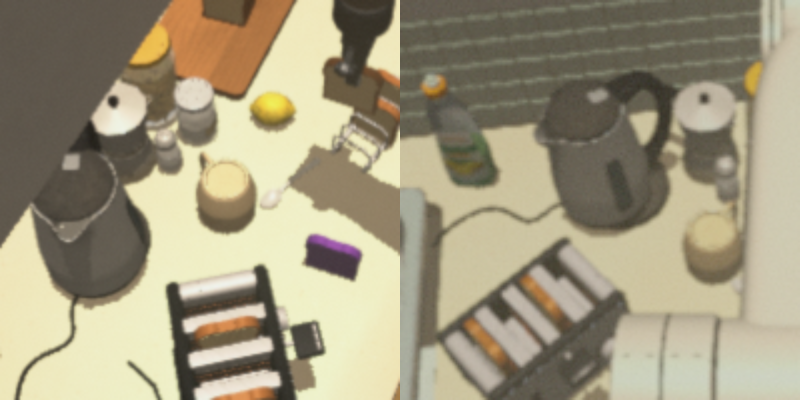

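The view confirms the slice hangs upright in the gripper, and the kettle (front at x≥0.65) is clear of slot 4. Now moving over slot 4.

drive_tool --increments '[[[6, 36, 0], [0, 0, 6.9], 0], [[6, 36, 0], [0, 0, 6.9], 0], [[6, 36, 0], [0, 0, 6.9], 0], [[6, 36, 0], [0, 0, 6.9], 0], [[6, 36, 0], [0, 0, 6.9], 0], [[6, 36, 0], [0, 0, 0], 0], [[6, 36, 0], [0, 0, 0], 0], [[4, 36, 0], [0, 0, 0], 0]]'

```text
clock: 7.38
eef_pos: [0.4923, 0.2283, 0.2731]
tool_rot: [-0.321, 0.947, -0.0, -0.0]
ft_force: [1.1, 0.2, -0.8]
grip_width: 0.0129
grasp_force: 59.0
```

drive_tool --increments '[[[4, 20, 0], [0, 0, 0], 0], [[0, 12, 0], [0, 0, 0], 0], [[0, 0, 0], [0, 0, 0], 0], [[0, 0, 0], [0, 0, 0], 0], [[0, 0, 0], [0, 0, 0], 0]]'

```text
clock: 7.8
eef_pos: [0.496, 0.2575, 0.2734]
tool_rot: [-0.321, 0.947, -0.0, -0.0]
ft_force: [0.4, -0.7, 0.7]
grip_width: 0.0127
grasp_force: 59.0
```

```bash
python3 - <<'E'
from h import *
c=camera('wrist');a=camera('scene');b=camera('side');o=get_obs();x,y,z,w=o['tool_rot'];t=np.load('t.npy')
p=o['eef_pos'];print(p,'yaw',np.degrees(2*np.arctan2(-x,y)),o['grip_width'],o['joint_pos'].round(2) if hasattr(o['joint_pos'],'round') else o['joint_pos'])
R=np.array([[np.cos(t[2]),-np.sin(t[2])],[np.sin(t[2]),np.cos(t[2])]])
print('err in toaster frame mm',(R.T@(p[:2]-(R@[0,-.069]+t[:2])))*1e3)
# overlay ridges lines on wrist pic and mouth of slots
def ov(c):
    i=c['image'].copy()
    for y in(.069,.023,-.023,-.069):
        q=np.array([[-.049,y-.013],[.049,y-.013],[.049,y+.013],[-.049,y+.013]])@R.T+t[:2]
        cv2.polylines(i,[np.round(proj(c,np.c_[q,[.155]*4])).astype(int)],True,(0,255,0))
    return i
W=cv2.resize(ov(c)[20:320,160:560],(533,400));A=cv2.resize(ov(a)[260:395,240:360],(267,300))
B=cv2.resize(ov(b)[195:265,170:280],(267,100));cv2.imwrite('pics/o.png',np.hstack([W,np.vstack([A,B])])[:,:,::-1])
E
```

```text
[0.49621414 0.25754837 0.27390473] yaw 37.45556817763195 0.012644105455858907 [ 0.48  0.35  0.26  1.48 -0.   -0.17]
err in toaster frame mm [-1.95108046 -3.65665869]
```

View pics/o.png

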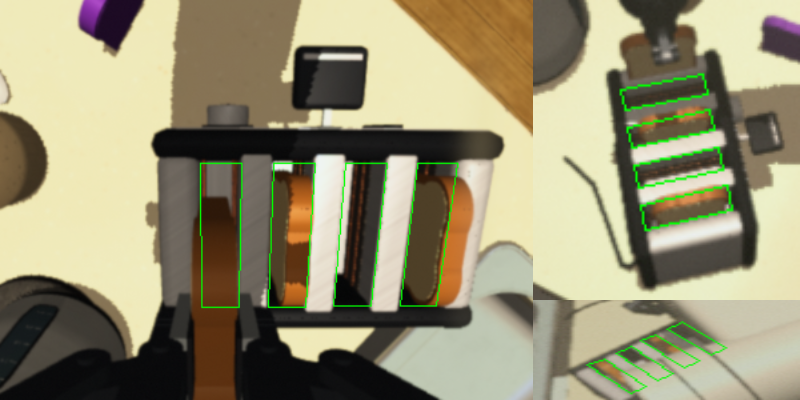

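The overlay of the fitted slots lies on the real gaps in the wrist and scene views, and the held slice lines up with slot 4. I'll correct by about 4 mm and lower it.

drive_tool --increments '[[[-1, 4, 0], [0, 0, 0], 0], [[0, 0, -20], [0, 0, 0], 0], [[0, 0, -20], [0, 0, 0], 0], [[0, 0, -15], [0, 0, 0], 0], [[0, 0, -15], [0, 0, 0], 0], [[0, 0, -15], [0, 0, 0], 0], [[0, 0, -12], [0, 0, 0], 0], [[0, 0, 0], [0, 0, 0], 0]]'

```text
clock: 8.62
eef_pos: [0.4935, 0.2619, 0.1739]
tool_rot: [-0.322, 0.947, -0.0, -0.003]
ft_force: [0.8, -0.1, -0.2]
grip_width: 0.0129
grasp_force: 59.0
```

drive_tool --increments '[[[0, 0, -6], [0, 0, 0], 0], [[0, 0, -5], [0, 0, 0], 0], [[0, 0, 0], [0, 0, 0], 0], [[0, 0, 0], [0, 0, 0], 0]]'

```text
clock: 8.95
eef_pos: [0.4953, 0.2631, 0.1658]
tool_rot: [-0.322, 0.947, 0.0, 0.0]
ft_force: [-0.3, -0.4, -0.4]
grip_width: 0.0129
grasp_force: 59.0
```

drive_tool --increments '[[[0, 0, 0], [0, 0, 0], 0.1], [[0, 0, 0], [0, 0, 0], 0.2], [[0, 0, 0], [0, 0, 0], 0.35], [[0, 0, 0], [0, 0, 0], 0.4], [[0, 0, 0], [0, 0, 0], 0.4], [[0, 0, 0], [0, 0, 0], 0.4], [[0, 0, 15], [0, 0, 0], 0.4], [[0, 0, 25], [0, 0, 0], 0.4]]'

```text
clock: 9.62
eef_pos: [0.4932, 0.2621, 0.2029]
tool_rot: [-0.322, 0.947, -0.001, -0.003]
ft_force: [-0.3, 0.2, 0.5]
grip_width: 0.0341
grasp_force: 0.0
```

drive_tool --increments '[[[0, 0, 30], [0, 0, 0], 0.4], [[0, 0, 30], [0, 0, 0], 0.4], [[0, -30, 0], [0, 0, -6.9], 0.4], [[-5, -36, 0], [0, 0, -6.9], 0.4], [[-6, -36, 0], [0, 0, -6.9], 0.4], [[-6, -36, 0], [0, 0, -6.9], 0.4], [[-6, -36, 0], [0, 0, -6.9], 0.4], [[-6, -36, 0], [0, 0, -6.9], 0.4]]'

```text
clock: 10.28
eef_pos: [0.4655, 0.0516, 0.2656]
tool_rot: [0.036, 0.999, -0.0, 0.0]
ft_force: [0.3, -0.8, 0.3]
grip_width: 0.0339
grasp_force: 0.0
```

drive_tool --increments '[[[-6, -36, 0], [0, 0, -6.9], 0.4], [[-6, -36, 0], [0, 0, 0], 0.4], [[-6, -36, 0], [0, 0, 0], 0.4], [[-6, -36, 0], [0, 0, 0], 0.4], [[-4, -20, 0], [0, 0, 0], 0.4], [[0, 0, 0], [0, 0, 0], 0.4], [[0, 0, 0], [0, 0, 0], 0.4]]'

```text
clock: 10.87
eef_pos: [0.4379, -0.1118, 0.2656]
tool_rot: [0.095, 0.995, 0.0, 0.0]
ft_force: [0.0, 0.3, 0.8]
grip_width: 0.0341
grasp_force: 0.0
```

```bash
python3 - <<'E'
from h import *
c=camera('wrist');a=camera('scene');b=camera('side');o=get_obs();x,y,z,w=o['tool_rot']
print(o['eef_pos'],'yaw',np.degrees(2*np.arctan2(-x,y)),o['grip_width'])
T=np.array([[.4338,-.158,.097],[.4272,-.2058,.097]])
W=cv2.resize(c['image'][60:360,160:560],(533,400));
for p in proj(c,T): cv2.circle(W,tuple(np.round((p-[160,60])*1.333).astype(int)),3,(0,255,0),1)
A=cv2.resize(a['image'][260:395,240:360],(267,300))
B=cv2.resize(b['image'][195:265,170:280],(267,100));cv2.imwrite('pics/p.png',np.hstack([W,np.vstack([A,B])])[:,:,::-1])
E
```

```text
[ 0.43830315 -0.11002464  0.26550682] yaw -10.64013000699849 0.03420232411523123
```

View pics/p.png

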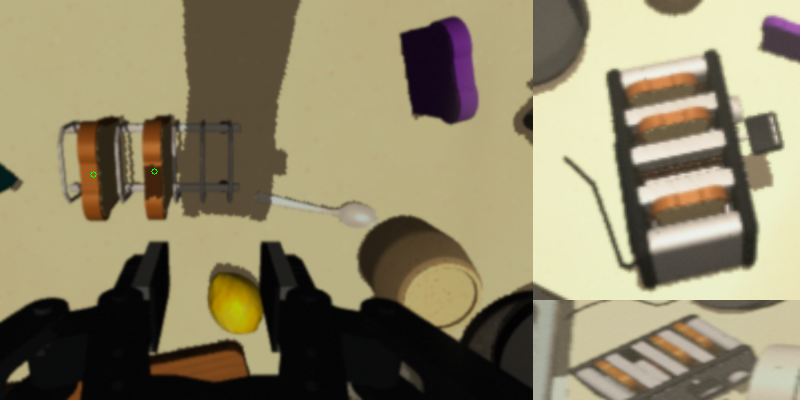

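Slot 4 now holds an upright slice, and only slot 2 (third from the top in the scene crop) is still empty. The middle rack slice sits at the predicted point (154,171), so I'll grasp it.

drive_tool --increments '[[[-1, -25, 0], [0, 0, 0], 0.4], [[-1, -22, -25], [0, 0, 0], 0.4], [[0, 0, -35], [0, 0, 0], 0.4], [[0, 0, -35], [0, 0, 0], 0.4], [[0, 0, -35], [0, 0, 0], 0.4], [[0, 0, -30], [0, 0, 0], 0.4], [[0, 0, -20], [0, 0, 0], 0.4], [[0, 0, -12], [0, 0, 0], 0.4]]'

```text
clock: 11.68
eef_pos: [0.4346, -0.1558, 0.0706]
tool_rot: [0.092, 0.996, 0.001, -0.002]
ft_force: [-0.1, -0.6, -0.0]
grip_width: 0.034
grasp_force: 0.0
```

drive_tool --increments '[[[0, 0, 0], [0, 0, 0], 0.4], [[0, 0, 0], [0, 0, 0], 0.3], [[0, 0, 0], [0, 0, 0], 0.2], [[0, 0, 0], [0, 0, 0], 0.1], [[0, 0, 0], [0, 0, 0], 0], [[0, 0, 0], [0, 0, 0], 0], [[0, 0, 0], [0, 0, 0], 0]]'

```text
clock: 12.27
eef_pos: [0.4368, -0.1581, 0.0744]
tool_rot: [0.093, 0.996, -0.0, 0.001]
ft_force: [-1.1, 1.0, 3.9]
grip_width: 0.0128
grasp_force: 60.5
```

drive_tool --increments '[[[0, 0, 15], [0, 0, 0], 0], [[0, 0, 40], [0, 0, 0], 0], [[0, 0, 40], [0, 0, 0], 0], [[0, 0, 40], [0, 0, 0], 0], [[0, 0, 40], [0, 0, 0], 0], [[0, 0, 33], [0, 0, 0], 0], [[0, 20, 0], [0, 0, 6.9], 0], [[0, 36, 0], [0, 0, 6.9], 0]]'

```text
clock: 12.93
eef_pos: [0.4379, -0.104, 0.2844]
tool_rot: [-0.027, 1.0, -0.001, 0.003]
ft_force: [1.0, 0.1, -1.2]
grip_width: 0.0127
grasp_force: 60.1
```

drive_tool --increments '[[[0, 36, 0], [0, 0, 6.9], 0], [[0, 36, 0], [0, 0, 6.9], 0], [[0, 36, 0], [0, 0, 6.9], 0], [[0, 36, 0], [0, 0, 6.9], 0], [[0, 36, 0], [0, 0, 6.9], 0], [[0, 36, 0], [0, 0, 0], 0], [[0, 36, 0], [0, 0, 0], 0], [[0, 36, 0], [0, 0, 0], 0]]'

```text
clock: 13.6
eef_pos: [0.4357, 0.1877, 0.2818]
tool_rot: [-0.322, 0.947, -0.0, 0.0]
ft_force: [0.8, -0.2, -0.3]
grip_width: 0.013
grasp_force: 60.1
```

drive_tool --increments '[[[0, 36, 0], [0, 0, 0], 0], [[0, 36, 0], [0, 0, 0], 0], [[2, 36, 0], [0, 0, 0], 0], [[0, 26, 0], [0, 0, 0], 0], [[0, 14, 0], [0, 0, 0], 0], [[0, 0, 0], [0, 0, 0], 0], [[0, 0, 0], [0, 0, 0], 0], [[0, 0, 0], [0, 0, 0], 0]]'

```text
clock: 14.27
eef_pos: [0.4381, 0.3329, 0.2815]
tool_rot: [-0.322, 0.947, -0.0, -0.0]
ft_force: [-0.2, -0.5, -0.0]
grip_width: 0.0127
grasp_force: 60.1
```

```bash
python3 - <<'E'
from h import *
o=get_obs();x,y,z,w=o['tool_rot'];t=np.load('t.npy');p=o['eef_pos']
R=np.array([[np.cos(t[2]),-np.sin(t[2])],[np.sin(t[2]),np.cos(t[2])]])
print(p,'yaw',np.degrees(2*np.arctan2(-x,y)),o['grip_width'],'move mm',(R@[0,.023]+t[:2]-p[:2])*1e3)
E
```

```text
[0.43811917 0.3328695  0.28154383] yaw 37.526575355150506 0.012705662015087901 move mm [1.24866755 1.63664669]
```

drive_tool --increments '[[[1, 2, -10], [0, 0, 0], 0], [[0, 0, -20], [0, 0, 0], 0], [[0, 0, -20], [0, 0, 0], 0], [[0, 0, -20], [0, 0, 0], 0], [[0, 0, -15], [0, 0, 0], 0], [[0, 0, -15], [0, 0, 0], 0], [[0, 0, -5], [0, 0, 0], 0], [[0, 0, 0], [0, 0, 0], 0]]'

```text
clock: 14.93
eef_pos: [0.4383, 0.3343, 0.1747]
tool_rot: [-0.321, 0.947, -0.001, -0.002]
ft_force: [-0.0, -1.0, -0.8]
grip_width: 0.0129
grasp_force: 60.1
```

drive_tool --increments '[[[0, 0, -6], [0, 0, 0], 0], [[0, 0, -3], [0, 0, 0], 0], [[0, 0, 0], [0, 0, 0], 0], [[0, 0, 0], [0, 0, 0], 0]]'

```text
clock: 15.27
eef_pos: [0.4394, 0.3362, 0.168]
tool_rot: [-0.322, 0.947, 0.0, 0.0]
ft_force: [-0.6, -0.6, -0.6]
grip_width: 0.0131
grasp_force: 60.1
```

drive_tool --increments '[[[0, 0, 0], [0, 0, 0], 0.1], [[0, 0, 0], [0, 0, 0], 0.2], [[0, 0, 0], [0, 0, 0], 0.35], [[0, 0, 0], [0, 0, 0], 0.4], [[0, 0, 0], [0, 0, 0], 0.4], [[0, 0, 0], [0, 0, 0], 0.4], [[0, 0, 15], [0, 0, 0], 0.4], [[0, 0, 25], [0, 0, 0], 0.4]]'

```text
clock: 15.93
eef_pos: [0.4374, 0.3348, 0.2049]
tool_rot: [-0.322, 0.947, -0.001, -0.003]
ft_force: [-0.1, -0.3, -0.6]
grip_width: 0.0338
grasp_force: 0.0
```

drive_tool --increments '[[[0, 0, 30], [0, 0, 0], 0.4], [[-15, -20, 0], [0, 0, 0], 0.4], [[-22, -26, 0], [0, 0, 0], 0.3], [[-20, -24, 0], [0, 0, 0], 0.2], [[-12, -14, 0], [0, 0, 0], 0.1], [[0, 0, 0], [0, 0, 0], 0], [[0, 0, 0], [0, 0, 0], 0], [[0, 0, 0], [0, 0, 0], 0]]'

```text
clock: 16.6
eef_pos: [0.3708, 0.2527, 0.2379]
tool_rot: [-0.322, 0.947, 0.0, 0.001]
ft_force: [-0.0, 0.1, 0.7]
grip_width: 0.0002
grasp_force: 0.0
```

```bash
python3 - <<'E'
from h import *
o=get_obs();x,y,z,w=o['tool_rot'];t=np.load('t.npy');p=o['eef_pos']
R=np.array([[np.cos(t[2]),-np.sin(t[2])],[np.sin(t[2]),np.cos(t[2])]])
print(p,o['grip_width'],'move mm',(R@[-.103,0]+t[:2]-p[:2])*1e3,o['ft_force'])
a=camera('scene');c=camera('wrist');i=c['image'].copy()
q=np.array([[-.119,-.023],[-.081,-.023],[-.081,.023],[-.119,.023]])@R.T+t[:2]
cv2.polylines(i,[np.round(proj(c,np.c_[q,[.145]*4])).astype(int)],True,(0,255,0))
cv2.imwrite('pics/q.png',np.hstack([cv2.resize(i[50:390,80:560],(533,378)),cv2.resize(a['image'][260:395,250:345],(266,378))])[:,:,::-1])
E
```

```text
[0.37083238 0.25268328 0.23789665] 0.00015493392564470013 move mm [0.99212185 0.73096316] [-0.04032753  0.08674856  0.67418409]
```

View pics/q.png

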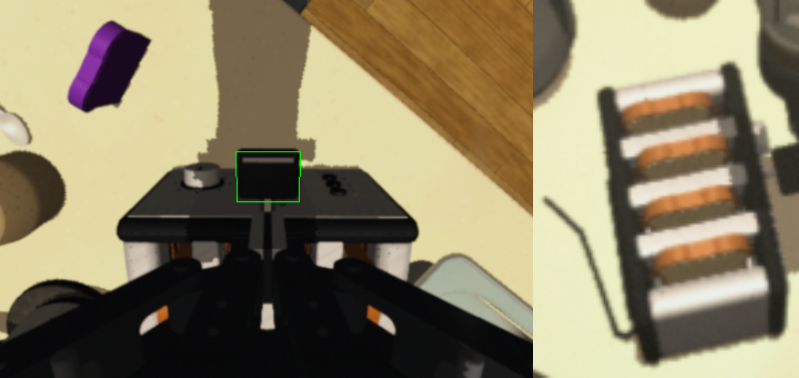

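All four slots now hold upright slices, and the lever pad lies on its predicted outline under the shut fingers. Lowering onto the lever.

drive_tool --increments '[[[0, 0, -25], [0, 0, 0], 0], [[0, 0, -25], [0, 0, 0], 0], [[0, 0, -20], [0, 0, 0], 0], [[0, 0, -12], [0, 0, 0], 0], [[0, 0, -4], [0, 0, 0], 0], [[0, 0, 0], [0, 0, 0], 0]]'

```text
clock: 17.2
eef_pos: [0.3698, 0.2521, 0.1502]
tool_rot: [-0.322, 0.947, -0.0, -0.001]
ft_force: [1.0, 0.3, -0.3]
grip_width: -0.0001
grasp_force: 0.0
```

drive_tool --increments '[[[0, 0, -3], [0, 0, 0], 0], [[0, 0, -3], [0, 0, 0], 0], [[0, 0, -3], [0, 0, 0], 0], [[0, 0, -3], [0, 0, 0], 0], [[0, 0, 0], [0, 0, 0], 0]]'

```text
clock: 17.62
eef_pos: [0.371, 0.2528, 0.1403]
tool_rot: [-0.322, 0.947, 0.0, 0.001]
ft_force: [1.1, 0.5, 4.6]
grip_width: -0.0003
grasp_force: 2.4
```

drive_tool --increments '[[[0, 0, -4], [0, 0, 0], 0], [[0, 0, -4], [0, 0, 0], 0], [[0, 0, -4], [0, 0, 0], 0], [[0, 0, -4], [0, 0, 0], 0], [[0, 0, -4], [0, 0, 0], 0], [[0, 0, 0], [0, 0, 0], 0]]'

```text
clock: 18.12
eef_pos: [0.371, 0.2527, 0.1201]
tool_rot: [-0.322, 0.947, 0.0, 0.001]
ft_force: [0.5, 1.0, 4.1]
grip_width: -0.0001
grasp_force: 1.5
```

drive_tool --increments '[[[0, 0, -3], [0, 0, 0], 0], [[0, 0, -3], [0, 0, 0], 0], [[0, 0, -3], [0, 0, 0], 0], [[0, 0, 0], [0, 0, 0], 0], [[0, 0, 0], [0, 0, 0], 0]]'

```text
clock: 18.53
eef_pos: [0.371, 0.2528, 0.1116]
tool_rot: [-0.322, 0.947, 0.0, 0.001]
ft_force: [-1.1, 0.6, 7.0]
grip_width: 0.0
grasp_force: 3.4
```

drive_tool --increments '[[[0, 0, -2], [0, 0, 0], 0], [[0, 0, 0], [0, 0, 0], 0], [[0, 0, 0], [0, 0, 0], 0]]'

```text
clock: 18.78
eef_pos: [0.3709, 0.2527, 0.1096]
tool_rot: [-0.322, 0.947, 0.0, 0.001]
ft_force: [-0.2, 0.3, 6.3]
grip_width: -0.0003
grasp_force: 3.1
```

drive_tool --increments '[[[0, 0, -2], [0, 0, 0], 0], [[0, 0, 0], [0, 0, 0], 0], [[0, 0, 0], [0, 0, 0], 0]]'

```text
clock: 19.03
eef_pos: [0.3709, 0.2528, 0.1076]
tool_rot: [-0.322, 0.947, 0.0, 0.001]
ft_force: [0.4, 0.6, 5.5]
grip_width: 0.0
grasp_force: 2.7
```

drive_tool --increments '[[[0, 0, -2], [0, 0, 0], 0], [[0, 0, 0], [0, 0, 0], 0], [[0, 0, 0], [0, 0, 0], 0]]'

```text
clock: 19.28
eef_pos: [0.371, 0.2527, 0.1054]
tool_rot: [-0.322, 0.947, 0.0, 0.001]
ft_force: [1.0, 0.8, 5.0]
grip_width: -0.0002
grasp_force: 2.6
```

drive_tool --increments '[[[0, 0, -1], [0, 0, 0], 0], [[0, 0, 0], [0, 0, 0], 0], [[0, 0, 0], [0, 0, 0], 0]]'

```text
clock: 19.53
eef_pos: [0.371, 0.2527, 0.1043]
tool_rot: [-0.322, 0.947, 0.0, 0.001]
ft_force: [0.2, -0.1, 5.7]
grip_width: 0.0003
grasp_force: 2.7
```

drive_tool --increments '[[[0, 0, -1], [0, 0, 0], 0], [[0, 0, 0], [0, 0, 0], 0], [[0, 0, 0], [0, 0, 0], 0]]'

```text
clock: 19.78
eef_pos: [0.371, 0.2527, 0.1035]
tool_rot: [-0.322, 0.947, 0.0, 0.001]
ft_force: [0.2, 1.0, 6.5]
grip_width: -0.0004
grasp_force: 3.4
```

drive_tool --increments '[[[0, 0, -1], [0, 0, 0], 0], [[0, 0, 0], [0, 0, 0], 0], [[0, 0, 0], [0, 0, 0], 0]]'

```text
clock: 20.03
eef_pos: [0.371, 0.2527, 0.1026]
tool_rot: [-0.322, 0.947, 0.0, 0.001]
ft_force: [-0.1, 0.7, 7.3]
grip_width: 0.0004
grasp_force: 3.9
```

drive_tool --increments '[[[0, 0, -1], [0, 0, 0], 0], [[0, 0, 0], [0, 0, 0], 0], [[0, 0, 0], [0, 0, 0], 0]]'

```text
clock: 20.28
eef_pos: [0.371, 0.2527, 0.1016]
tool_rot: [-0.322, 0.947, 0.0, 0.001]
ft_force: [0.3, 0.2, 7.3]
grip_width: 0.0
grasp_force: 3.9
```

drive_tool --increments '[[[0, 0, 0], [0, 0, 0], 0], [[0, 0, 0], [0, 0, 0], 0], [[0, 0, 0], [0, 0, 0], 0]]'

```text
clock: 20.53
eef_pos: [0.371, 0.2527, 0.1016]
tool_rot: [-0.322, 0.947, 0.0, 0.001]
ft_force: [0.0, 0.6, 8.1]
grip_width: -0.0
grasp_force: 3.9
```

```bash
python3 -c "
from workcell import *
print(job_done())"
```

```text
the job is handed in; nothing more can be done
None
```

I put spare slices into the two empty slots (2 and 4) and pressed the lever to about 43 mm of travel, past the third click. The job is handed in with the gripper still holding the lever down at about 8 N; I took no picture after pressing, so the bread going down is inferred from the lever travel, and no verdict came back.

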